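# Slide the tall measuring cylinder home in the filling station

## Robot

A 7-joint arm with a two-finger parallel gripper is mounted at the origin on the work surface. World frame = base frame: x ahead of the robot, y to its left, z up, the work surface at z = 0. Lengths are in m, angles in rad, forces in N, time in s.
With the tool pointing down it reaches from about 0.35 to 0.775 m from the base axis. Payload 3.1 kg.
Tool frame: the origin (TCP) lies midway between the tips of the shut fingers; the grasp point (between the pads) lies 19 mm behind it; z points along the fingers, y is the line along which they close (so a half turn about z gives the same grasp; the last joint's range is limited). The gripper opens to 85 mm and grips with 20 to 120 N. Pads are 22 mm wide; open, the fingers measure 114 mm over their backs; the gripper's body (76 mm by 85 mm) begins 54 mm behind the grasp point. The pads swing forward as they close: fully open they stand 13 mm farther back than shut.
Start: joints at [-0.042, 0.311, 0.014, 1.512, -0.004, 1.319, -0.027], TCP at [0.55, 0, 0.21] pointing down, gripper open.
Joint ranges: [-2.7, 2.7], [-0.3, 1.91], [-1.27, 1.3], [0.12, 2.57], [-1.44, 4.58], [0.2, 2.03], [-3.05, 3.05]. Speed limits (rad/s): [2.79, 2.79, 3.14, 3.14, 3.14, 3.14, 3.14].

## Interface

Orientations are given as a 3x3 rotation matrix whose columns are the frame's x, y, z axes.
In Python, from plant import ctrl, cams gives the robot as it stands. The module is installed in compiled form; this text tells all that it offers.
- The arm moves only by the shell command python3 -m jog 'ROWS' [OPENING] [FORCE]. ROWS is a JSON object whose one key "deltas" holds a list of rows, each an object with "travel": the shift along the tool's x, y, z in cm, a list of three; "spin": the turn about the tool's z in degrees. In form: {"deltas": [{"travel": [tx, ty, tz], "spin": spin}, ...]}. A call has 1 to 10 rows; each row is the pose to reach, as a shift and turn from the pose commanded when the call began, along the tool's axes at that moment; what a row does not reach only later rows make up. A row lasts 1/12 s, in which the tool goes at most 41.7 mm and 7.16 degrees, less where a joint would pass 70% of its speed; a pose out of reach is approached as far as the arm can. A call with a gripper value outside its range is refused whole. OPENING is the opening, from -1 (shut) to 1 (fully open), set as the call begins (- or left out, the last holds). The fingers move at their own pace and stop on an object; FORCE is the grip in N (left out, the last holds). Time passes only in rows, so rows that repeat a pose let the fingers close. It gives the time, the measured TCP pose, the force, the opening and the grip force at its end, in the units of the state.
- ctrl.read_state(): the state, without advancing time (a new reading comes with each control period).
- cams.capture(name): name is "scene" or "side" or "wrist"; returns a dict with "pixels" (480x640x3 uint8, red, green, blue), "vertical_fov" (degrees; the focal length in pixels is half the picture's height over the tangent of half this angle, whatever the lens; pixels are square), "cx", "cy" (the principal point, pixels), "k1" (the pictures are not rectified: a ray, as slopes to the right and down, at radius r is drawn at 1 + k1 r^2 times it, then the intrinsics apply), "extrinsics" (4x4, takes a point from world to camera coordinates). Camera axes: x right, y up, looking along -z (the intrinsics and any distortion apply to the point x, -y, -z); pixel columns grow to the right and rows downward; lengths in m; the calibration is good to about 2 mm. A picture is of the moment at which its call begins. There is no depth.
- ctrl.sign_off(): hands the job in; it is judged then, once.
The state is a dict: "clock": time; "joint_positions": joint angles; "dq": joint speeds; "joint_efforts": joint torques, N m; "tcp_pos": TCP position; "orientation": TCP orientation; "contact_force": force on the tool from outside, world axes, zero at the start; "torque": the same for the moment, N m; "grip_width": opening from 0.0 (shut) to 1.0 (fully open); "grip_force": force on a finger pad.
Only numpy, scipy, OpenCV 4.12 (cv2) and the standard library are available. Lean on these libraries where they do the work, as an engineer would, in place of code of your own. Each camera call takes 0.05 s, during which the arm holds its last target. There are 200 camera calls.

## Task

Push the tall measuring cylinder by its blue foot, sliding it upright along the bench without toppling it, into the bay of the filling station and press it firmly but gently home, with about 10 newtons (never as much as 18), against the sprung buffer at the bay's back, whose depth you must find by feel. Back off and swing the yellow gate fully shut behind it. Touch nothing of the glass column and leave the dropper bottles and the stack of dishes where they are.

Things in the scene. Friction and masses are not known exactly. Their poses are not given: they have to be found in the camera images.
- cylinder: Graduated glass measuring cylinder, free on the bench, 310 tall, about 0.46 kg (varies by a quarter). Origin: centre of its underside, z up; it is round, so its yaw means nothing. Blue plastic foot: diameter 84, vertical side up to 26 above the bench, bevelled to diameter 60 at 32. It slides with roughly 2 to 4 N; pushed higher than about 60 it topples. Push only on the foot
- column: The glass column fixed in the foot of the cylinder: diameter 36, from 32 to 310 above the bench, same origin and axes as cylinder. The robot must not touch it
- dock: White filling station, fixed. Origin at bench level on the middle line of its bay; x points into the bay (the way to push), y across, z up. No floor: the bench runs on into it. Side walls 10 thick, 30 high, inner faces at y = -48 and 48, from x = -46 (mouth) to 90. Pump block x = 116 to 166, 116 wide, 100 high; its 18 thick pipe at x = 146 and spout, at 350 to 390 height, reach forward to x = 12
- stop: Red back stop across the bay's end, fixed at dock x = 101 (origin at bench level, axes as the dock's), 20 thick, 96 wide, 44 high, with a black buffer before it, 50 wide, 6 to 26 high. The buffer's setting is not measured: its free face lies at dock x = 42 to 78. It gives 1 mm per 6 N, 4 mm at most. Press it with over 6 N for over 0.3 s; aim for 10 N on top of the sliding drag; never 18
- gate (a joint): Yellow gate at the bay's mouth: 0 rad = shut (end stop), grows opening outwards, 1.7 to 2.2 at the start. Stiff pivot (0.06 N m), stays where left. A bar 10 thick, from 6 to 32 above the bench, reaching 92 from the pivot. Shut, it points along the dock's -y, inner face at dock x = -47; at 1.57 it points along the dock's -x, away from the bay
- gate_hinge (a point): Top of the gate's pivot axis, at dock (-52, 60), 32 above the bench; the pivot is a steel pin of radius 9, 38 high, on a disc of radius 16, 20 high
- gate_tip (a point): Middle of the gate's free end, 92 from the pivot axis, 32 above the bench; moves with the gate
- dropper_red: Black dropper bottle with a red cap, diameter 28, 50 tall; origin at the centre of its underside. Leave it alone
- dropper_green: Black dropper bottle with a green cap, diameter 28, 50 tall; origin at the centre of its underside. Leave it alone
- dishes: Stack of three glass dishes, diameter 70, 42 tall; origin at the centre of its underside. Leave it alone

How it is judged:
On the way, in this order (a step that is already met when the one before it is completed fails the run):
1. the cylinder's foot is in the bay and presses the sprung buffer with more than 6 N for 0.3 s (contact force between cylinder and stop above 6 N and x of cylinder in the frame of dock above -0.004 m and angle between cylinder's own z axis and vertical below 0.1 rad), for 0.3 s.
2. the gate is shut (value of joint gate below 0.08 rad), for 0.2 s.
At the end, for the whole second after the job is handed in: The cylinder stands upright and still in the bay (its centre at dock x from -4 to 42 mm, within 10 mm of the middle line) after having been pressed against the buffer, and the gate is shut to within 0.08 rad (x of cylinder in the frame of dock between -0.004 and 0.042 m and y of cylinder in the frame of dock between -0.01 and 0.01 m and angle between cylinder's own z axis and vertical below 0.03 rad and linear speed of cylinder below 0.01 m/s and value of joint gate below 0.08 rad); the robot touches nothing.
It fails at once if the buffer or stop is pressed with more than 18 N (contact force between cylinder and stop above 18 N).
It fails at once if the cylinder tips by more than 0.2 rad (angle between cylinder's own z axis and vertical above 0.2 rad).
It fails at once if the cylinder is lifted off the bench by more than 12 mm (height (world z) of cylinder above 0.012 m).
It fails at once if the robot touches the glass column (contact force between any of the fingers, the arm and column above 0.5 N).
It fails at once if a dropper bottle or the dishes are moved by more than 15 mm (distance of any of dropper_red, dropper_green, dishes from where it was at the start of the episode above 0.015 m).
It also fails if it takes over 67 s, if anything falls off the work surface, if the arm or the gripper's body presses on something with over 40 N, if the wrist force passes 120 N, or if a joint passes its speed limit or range.

## Working session

There is one attempt and no reset: what is moved stays moved. The work goes in short steps, Python scripts to look and compute and a shell command to move; the robot and the scene stay as the last step left them, time stands still between calls to the robot, and variables do not carry over. Pictures are saved under pics/ and viewed, at most 10 in all, crops included, and the job is handed in when it is done.

```bash
mkdir -p pics; cat > h.py <<'E'
import numpy as np, cv2
from plant import ctrl, cams
def cap(n):
    c=cams.capture(n); np.savez(f'{n}.npz',**{k:np.array(v) for k,v in c.items()}); return c
def load(n): return dict(np.load(f'{n}.npz'))
def K(c):
    f=240/np.tan(np.radians(float(c['vertical_fov']))/2)
    return np.array([[f,0,float(c['cx'])],[0,f,float(c['cy'])],[0,0,1]])
def proj(c,P):
    E=np.array(c['extrinsics']);p=np.atleast_2d(P)@E[:3,:3].T+E[:3,3]
    p=p*[1,-1,-1]; s=p[:,:2]/p[:,2:]; s=s*(1+float(c['k1'])*(s**2).sum(1,keepdims=True))
    k=K(c); return s*k[0,0]+k[:2,2]
def ray(c,uv):
    k=K(c); d=(np.array(uv,float)-k[:2,2])/k[0,0]; s=d.copy()
    for _ in range(30): s=d/(1+float(c['k1'])*(s@s))
    E=np.array(c['extrinsics']);R=E[:3,:3]
    return -R.T@E[:3,3], R.T@np.array([s[0],-s[1],-1])
def onz(c,uv,z):
    o,d=ray(c,uv); return (o+d*(z-o[2])/d[2])
E
python3 - <<'E'
from h import *
for n in('scene','side','wrist'):
    c=cap(n); cv2.imwrite(f'pics/{n}0.png',c['pixels'][:,:,::-1]); print(n,c['vertical_fov'],c['k1'],c['cx'],c['cy'],np.round(c['extrinsics'],3).tolist())
s=ctrl.read_state();print(s)
E
```

```text
scene 57.01313289590332 -0.06409533734571646 318.77364298031574 243.5922160271729 [[0.814, 0.581, 0.007, -0.447], [-0.437, 0.603, 0.668, 0.227], [0.384, -0.546, 0.744, -0.963], [0.0, 0.0, 0.0, 1.0]]
side 49.1455830910625 -0.08842596323804768 310.20526259582834 233.7917409663278 [[0.891, -0.454, -0.002, -0.492], [0.3, 0.584, 0.754, -0.185], [-0.341, -0.672, 0.657, -0.719], [0.0, 0.0, 0.0, 1.0]]
wrist 59.302508588479654 -0.07364472471185206 321.4167104702502 236.86876262401194 [[1.0, -0.002, -0.003, -0.548], [0.001, 0.957, -0.289, 0.036], [0.004, 0.289, 0.957, -0.382], [0.0, 0.0, 0.0, 1.0]]
{'clock': 0.15, 'joint_positions': array([-0.04171431,  0.31156077,  0.01400403,  1.51268653, -0.0044197 ,
        1.31920737, -0.02717727]), 'dq': array([-0.0003784 , -0.00438383, -0.0008747 , -0.00500501, -0.00118524,
        0.00072237,  0.0004519 ]), 'joint_efforts': array([ 9.77451273e-04, -3.80270755e+01,  1.46461059e-01, -2.30848163e+01,
        1.21757569e-02,  9.70373891e-03, -3.15462728e-05]), 'tcp_pos': array([5.49405477e-01, 2.44943107e-05, 2.09261241e-01]), 'orientation': array([[-9.90782253e-05,  9.99998321e-01, -1.82995416e-03],
       [ 9.99999993e-01,  9.89610335e-05, -6.41313201e-05],
       [-6.39501183e-05, -1.82996050e-03, -9.99998324e-01]]), 'contact_force': array([ 0.31625373,  0.60947835, -0.17441311]), 'torque': array([-0.03483768,  0.00028863, -0.02519819]), 'grip_force': 0.0, 'grip_width': 1.003074526983584}
```

View pics/scene0.png

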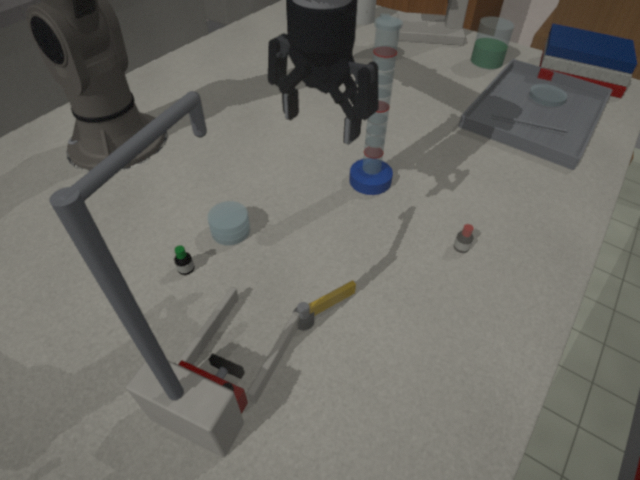

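View pics/side0.png

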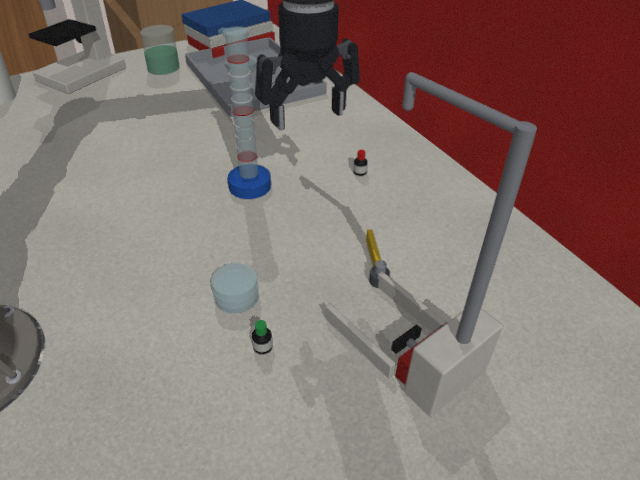

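```bash
python3 - <<'E'
from h import *
a=load('scene')['pixels'][270:460,120:370]; b=load('side')['pixels'][220:420,310:510]
A=cv2.resize(a,None,fx=3,fy=3,interpolation=2);B=cv2.resize(b,None,fx=3,fy=3,interpolation=2)
cv2.imwrite('pics/ca.png',A[:,:,::-1]);cv2.imwrite('pics/cb.png',B[:,:,::-1])
E
```

```text
(no output)
```

View pics/ca.png

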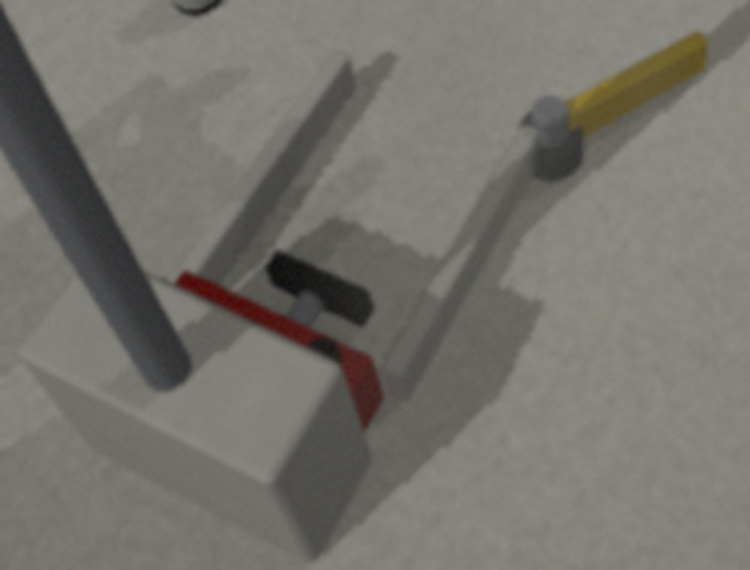

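View pics/cb.png

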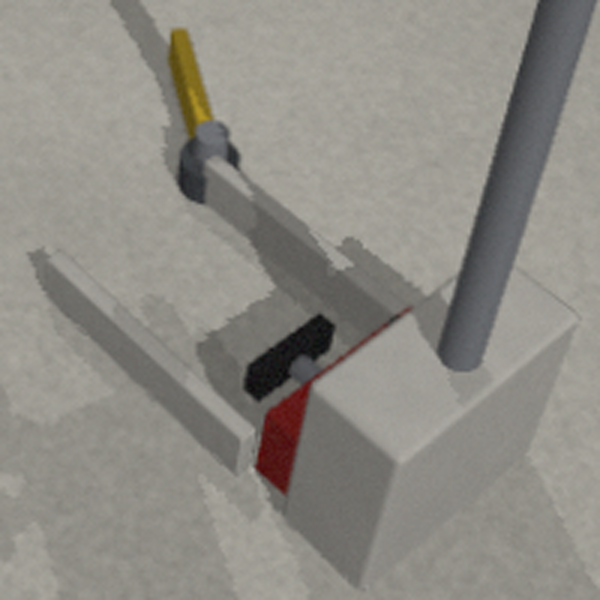

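```bash
cat > fit.py <<'E'
from h import *
from scipy.optimize import least_squares
S,D=load('scene'),load('side')
fs=lambda u,v:(120+u/3-.33,270+v/3-.33); fd=lambda u,v:(310+u/3-.33,220+v/3-.33)
ps=[((-52,60,38),fs(550,106)),((166,58,100),fs(270,485)),((166,-58,100),fs(20,355)),((116,58,100),fs(345,372)),((166,58,0),fs(315,558)),((-46,-48,30),fs(352,66))]
pd=[((-52,60,38),fd(212,128)),((166,-58,100),fd(398,462)),((166,58,100),fd(580,318)),((116,-58,100),fd(308,380)),((166,-58,0),fd(362,587)),((-46,-58,30),fd(45,255)),((-46,-48,30),fd(62,250))]
def tw(p,L):
    L=np.atleast_2d(L)/1000.; c,s=np.cos(p[2]),np.sin(p[2])
    return np.c_[p[0]+c*L[:,0]-s*L[:,1],p[1]+s*L[:,0]+c*L[:,1],L[:,2]]
def tip(g): return (-52-92*np.sin(g),60-92*np.cos(g),32)
def r(p):
    o=[]
    for c,q,t in((S,ps,fs(702,38)),(D,pd,fd(180,32))):
        o.append(proj(c,tw(p,[a for a,_ in q]+[tip(p[3])]))-np.array([b for _,b in q]+[t]))
    return np.concatenate(o).ravel()
best=min((least_squares(r,[.4,-.2,y,1.9],loss='soft_l1') for y in np.arange(0,6.28,.5)),key=lambda s:s.cost)
p=best.x
def dk(w):
    d=np.array(w[:2])-p[:2]; c,s=np.cos(p[2]),np.sin(p[2]); return np.round([1000*(c*d[0]+s*d[1]),1000*(-s*d[0]+c*d[1])],1)
if __name__=='__main__':
    print('dock',p,'deg',np.degrees(p[2])); print(np.round(r(p).reshape(-1,2),1).tolist())
    for c,a in((S,[fs(285,252),fs(372,295)]),(D,[fd(245,372),fd(325,315)])): print('buf',[dk(onz(c,t,.026)) for t in a])
    # cylinder: fit foot silhouette
    obs=[]
    for c in(S,D):
        h=cv2.cvtColor(c['pixels'],cv2.COLOR_RGB2HSV); m=cv2.inRange(h,(108,150,40),(125,255,255)); m[:120]=0; m[260:]=0
        n,l,st,ce=cv2.connectedComponentsWithStats(m); i=1+st[1:,4].argmax(); x,y,w,hh=st[i,:4]; obs.append((x-.0,x+w-1,y+hh-1)); print(st[i])
    t=np.linspace(0,6.283,200)
    def rc(q):
        o=[]
        for c,(a,b,e) in zip((S,D),obs):
            P=np.r_[np.c_[q[0]+.042*np.cos(t),q[1]+.042*np.sin(t),0*t],np.c_[q[0]+.042*np.cos(t),q[1]+.042*np.sin(t),0*t+.026]]
            u=proj(c,P); o+=[u[:,0].min()-a,u[:,0].max()-b,u[:,1].max()-e]
        return o
    q=least_squares(rc,[.55,.1],diff_step=1e-3).x; print('cyl',q,np.round(rc(q),1),'in dock',dk(q))
    for nme,a,b,z in(('red',(468,230),(361,155),.05),('green',(180,250),(261,325),.05),('dishes',(229,215),(235,277),.042)):
        A,B=onz(S,a,z),onz(D,b,z); print(nme,A.round(3),B.round(3),dk((A+B)/2))
E
python3 fit.py
```

```text
dock [ 0.56247059 -0.18834321 -1.37355768  2.14272109] deg -78.69905801309773
[[0.2, 1.8], [0.4, 0.5], [-3.5, -1.2], [0.2, -3.2], [0.5, 4.1], [-0.2, -3.9], [1.3, -0.8], [0.2, 1.5], [1.0, 0.5], [1.5, -1.5], [-0.7, 0.3], [-0.6, 3.5], [-0.1, 0.6], [-0.5, -1.0], [-0.1, -1.6]]
buf [array([ 59.4, -20. ]), array([61. , 26.4])]
buf [array([ 62.5, -28.3]), array([62.5, 24.9])]
[351 161  41  32 677]
[228 166  42  33 951]
cyl [0.52312283 0.21414265] [-1.5  2.4  1.7 -2.2  0.5 -0. ] in dock [-402.4   40.3]
red [0.745 0.145 0.05 ] [0.736 0.141 0.05 ] [-290.1  239.9]
green [ 0.397 -0.16   0.05 ] [ 0.394 -0.162  0.05 ] [ -59.3 -158.3]
dishes [ 0.399 -0.053  0.042] [ 0.398 -0.053  0.042] [-165.1 -134.5]
```

```bash
python3 - <<'E'
from h import *
c=load('side');im=c['pixels'][:,:,::-1].copy()
im=cv2.resize(im[0:150,220:400],None,fx=4,fy=4,interpolation=2)
def L(P,col):
    u=(proj(c,P)-[220,0])*4+1.5
    cv2.polylines(im,[np.int32(u.round())],False,col,1)
T=np.array([.5494,0,.2093])
for s in(-1,1):
    for y in(-.011,.011): L(T+[[s*.057,y,.013],[s*.057,y,.06]],(0,255,0))
    for h,w in((.05,.07),(.06,.07),(.07,.07),(.08,.07)): L(T+[[s*.057,0,h],[s*w,0,h]],(0,255,255))
for h in(.073,): L(T+[[x*.0425,y*.038,h] for x,y in((-1,-1),(1,-1),(1,1),(-1,1),(-1,-1))],(0,0,255))
b=load('wrist')['pixels'][:,:,::-1]
cv2.imwrite('pics/grip.png',im)
cv2.imwrite('pics/w0.png',b)
E
```

```text
(no output)
```

View pics/grip.png

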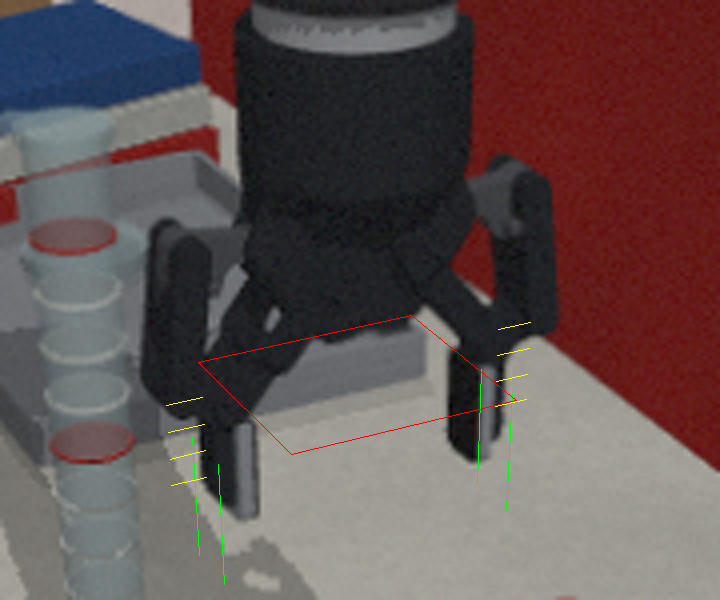

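```bash
python3 - <<'E'
from h import *
S,D=load('scene'),load('side')
def tri(a,b):
    (o,d),(p,e)=ray(S,a),ray(D,b); d/=np.linalg.norm(d);e/=np.linalg.norm(e)
    t=np.linalg.lstsq(np.c_[d,-e],p-o,rcond=None)[0]; x,y=o+t[0]*d,p+t[1]*e; return ((x+y)/2).round(4),np.linalg.norm(x-y).round(4)
print(tri((291,121),(279,128)),tri((352,138),(338,114)))
im=S['pixels'][:,:,::-1].copy()
im=cv2.resize(im[0:150,240:400],None,fx=4,fy=4,interpolation=2)
cv2.imwrite('pics/grip2.png',im)
E
```

```text
(array([ 0.5033, -0.0021,  0.2408]), np.float64(0.0043)) (array([5.969e-01, 4.000e-04, 2.441e-01]), np.float64(0.0063))
```

View pics/grip2.png

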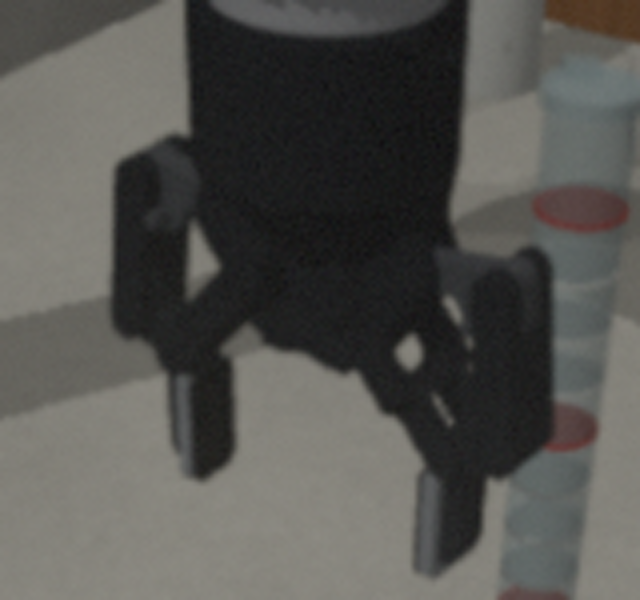

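```bash
python3 - <<'E'
from h import *
from scipy.optimize import least_squares,brentq
S,D=load('scene'),load('side')
def f(obs):
    def r(p):
        o=[]
        for c,s,t,u,v in obs:
            P=lambda z:np.array([.5494+p[2]+s*p[0],t*p[1]+p[3],z])
            z=brentq(lambda z:proj(c,P(z))[0,1]-v,0,.6); o.append(proj(c,P(z))[0,0]-u)
        return np.r_[o]
    s=least_squares(r,[.06,.01,0,0]); return s.x.round(4),np.round(s.fun,2)
print('finger',f([(D,-1,1,270.1,117.5),(D,1,-1,345.4,100),(S,-1,-1,282.2,102.5),(S,1,1,360.7,130)]))
print('knuck',f([(D,-1,1,255.4,92.5),(D,1,-1,358.4,75),(S,-1,-1,267.9,70),(S,1,1,377.9,100)]))
# calibration check: cylinder top, hinge height
print(proj(S,[.523,.214,.310]),proj(D,[.523,.214,.310]))
def tri(a,b):
    (o,d),(p,e)=ray(S,a),ray(D,b)
    t=np.linalg.lstsq(np.c_[d,-e],p-o,rcond=None)[0]; x,y=o+t[0]*d,p+t[1]*e; return ((x+y)/2).round(4),np.linalg.norm(x-y).round(4)
print('hinge',tri((303,305),(380.3,262.3)),'red',tri((468,228),(361,153)),'green',tri((180,248),(261,323)))
E
```

```text
finger (array([ 0.0554,  0.008 ,  0.    , -0.0001]), array([0., 0., 0., 0.]))
knuck (array([ 0.0735,  0.0101, -0.0002, -0.0004]), array([0., 0., 0., 0.]))
[[389.23425167  19.92722896]] [[234.00537846  30.05883855]]
hinge (array([ 0.6105, -0.1252,  0.0415]), np.float64(0.0002)) red (array([0.7433, 0.1525, 0.0466]), np.float64(0.001)) green (array([ 0.3953, -0.1588,  0.0512]), np.float64(0.0012))
```

View pics/w0.png

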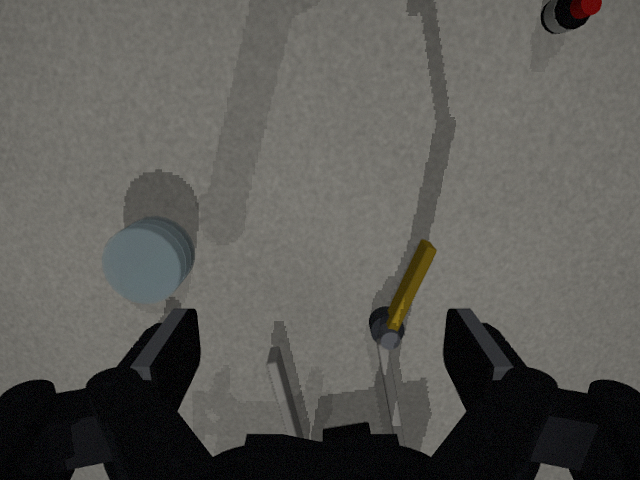

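```bash
cat >> h.py <<'E'
def go(x,y,z=None,yaw=None):
    """cm/deg in tool axes from measured pose; yaw = world yaw of tool y, deg"""
    s=ctrl.read_state(); R=np.array(s['orientation']); d=np.array([x,y,s['tcp_pos'][2] if z is None else z])-s['tcp_pos']
    a=np.degrees(np.arctan2(R[1,1],R[0,1])); print('pos',np.round(s['tcp_pos'],4),'yaw_y',round(a,2),'travel cm',np.round(R.T@d*100,2),'spin',None if yaw is None else round(a-yaw,1),'t',s['clock'])
E
python3 - <<'E'
import fit; from fit import *
W=load('wrist')
print('wrist pred hinge38',proj(W,tw(p,[(-52,60,38),tip(p[3]),(-46,-48,30),(-46,-58,30)])), 'obs (390,341),(428,245 top edge),(280,348),(268,349)')
fit.ps=fit.ps[:5]+[((-46,-48,30),fs(348,56))]; fit.pd=fit.pd
q=least_squares(fit.r,p,loss='soft_l1').x; print(p,q)
fit.ps=[fit.ps[i] for i in(0,1,2,5)]; q=least_squares(fit.r,p,loss='soft_l1').x; print(q)
E
python3 -m jog '{"deltas":[{"travel":[1,-2,0],"spin":-7},{"travel":[2,-4,0],"spin":-14},{"travel":[3,-6,0],"spin":-21},{"travel":[4,-8,0],"spin":-28},{"travel":[5,-10,0],"spin":-35},{"travel":[6,-12,0],"spin":-42},{"travel":[7,-14,0],"spin":-49},{"travel":[8,-16,0],"spin":-56},{"travel":[9,-17,0],"spin":-63},{"travel":[10,-17,0],"spin":-70}]}' 1
python3 -c "
from h import *
go(.37,.2,.2,88);go(.40,.33,.2,88)"
```

```text
wrist pred hinge38 [[391.54660718 341.70578683]
 [434.40264515 249.9241023 ]
 [277.83987805 362.49206543]
 [267.5728386  364.21451635]] obs (390,341),(428,245 top edge),(280,348),(268,349)
[ 0.56247059 -0.18834321 -1.37355768  2.14272109] [ 0.56213107 -0.18844657 -1.37156219  2.14921735]
[ 0.56215304 -0.18829702 -1.36951445  2.15368763]
clock: 0.98
tcp_pos: [0.3774, 0.1004, 0.2099]
orientation: [[-0.942, 0.335, -0.002], [0.335, 0.942, -0.001], [0.001, -0.001, -1.0]]
contact_force: [0.6, 0.3, -0.7]
grip_width: 1.0
grip_force: 0.0
pos [0.3774 0.1004 0.2099] yaw_y 70.41 travel cm [4.03 9.14 0.98] spin -17.6 t 0.9833
pos [0.3774 0.1004 0.2099] yaw_y 70.41 travel cm [ 5.57 22.39  0.97] spin -17.6 t 0.9833
```

```bash
python3 -m jog '{"deltas":[{"travel":[1,2,0],"spin":-7},{"travel":[2,5,0],"spin":-14},{"travel":[3,8,0],"spin":-21.5},{"travel":[4,11,0],"spin":-21.5},{"travel":[5,14,0],"spin":-21.5},{"travel":[6,17,0],"spin":-21.5},{"travel":[6,20,0],"spin":-21.5},{"travel":[6,23,0],"spin":-21.5},{"travel":[6,23,0],"spin":-21.5}]}'
python3 -c "
from h import *
go(.519,.331,.06,92.1)"
```

```text
clock: 1.73
tcp_pos: [0.4018, 0.3428, 0.2091]
orientation: [[-0.999, -0.032, -0.001], [-0.032, 0.999, 0.005], [0.001, 0.005, -1.0]]
contact_force: [-0.4, 0.5, 0.2]
grip_width: 0.999
grip_force: 0.0
pos [0.4018 0.3428 0.2091] yaw_y 91.86 travel cm [-11.7   -1.63  14.89] spin -0.2 t 1.7333
```

```bash
python3 -m jog '{"deltas":[{"travel":[-3,0,0],"spin":0},{"travel":[-6,0,0],"spin":0},{"travel":[-9,0,2],"spin":0},{"travel":[-11.7,0,5],"spin":0},{"travel":[-11.7,0,8],"spin":0},{"travel":[-11.7,0,11],"spin":0},{"travel":[-11.7,0,14],"spin":0},{"travel":[-11.7,0,16.5],"spin":0},{"travel":[-11.7,0,16.5],"spin":0}]}'
python3 - <<'E'
from h import *
go(.519,.33,.03,92.1)
S,D=cap('scene'),cap('side')
a=S['pixels'][30:230,220:470];b=D['pixels'][30:230,150:400]
im=np.hstack([cv2.resize(x,(400,320),interpolation=2) for x in(a,b)])
cv2.imwrite('pics/p3.png',im[:,:,::-1])
E
```

```text
clock: 2.48
tcp_pos: [0.5148, 0.3355, 0.0384]
orientation: [[-1.0, -0.026, -0.011], [-0.026, 1.0, -0.008], [0.011, -0.008, -1.0]]
contact_force: [-0.6, -1.1, -0.3]
grip_width: 1.0
grip_force: 0.0
pos [0.5148 0.3355 0.0384] yaw_y 91.49 travel cm [-0.42 -0.56  0.84] spin -0.6 t 2.4833
```

View pics/p3.png

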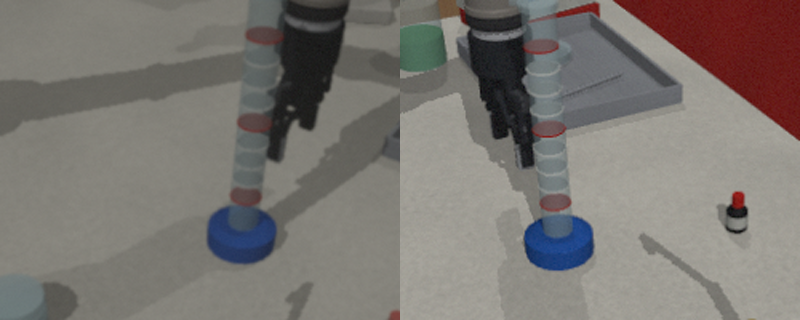

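```bash
python3 -m jog '{"deltas":[{"travel":[-0.4,-0.2,0.5],"spin":-0.4},{"travel":[-0.4,-0.2,1],"spin":-0.4},{"travel":[-0.4,-0.2,1.4],"spin":-0.4},{"travel":[-0.4,-0.2,1.8],"spin":-0.4},{"travel":[-0.4,-0.2,2.2],"spin":-0.4},{"travel":[-0.4,-0.2,2.6],"spin":-0.4},{"travel":[-0.4,-0.2,2.9],"spin":-0.4},{"travel":[-0.4,-0.2,3.1],"spin":-0.4},{"travel":[-0.4,-0.2,3.1],"spin":-0.4}]}'
python3 - <<'E'
from h import *
go(.519,.33,-.01,92.1)
S,D=cap('scene'),cap('side')
a=S['pixels'][90:190,330:460];b=D['pixels'][80:180,170:300]
im=np.hstack([cv2.resize(x,(400,308),interpolation=2) for x in(a,b)])
cv2.imwrite('pics/p4.png',im[:,:,::-1])
E
```

```text
clock: 3.33
tcp_pos: [0.5228, 0.3376, 0.0134]
orientation: [[-0.999, -0.033, -0.001], [-0.033, 0.999, -0.001], [0.001, -0.001, -1.0]]
contact_force: [0.8, 0.4, 0.5]
grip_width: 0.997
grip_force: 0.0
pos [0.5228 0.3376 0.0134] yaw_y 91.91 travel cm [ 0.41 -0.74  2.34] spin -0.2 t 3.3333
```

```bash
python3 -m jog '{"deltas":[{"travel":[0,0,0.3],"spin":0},{"travel":[0.2,0,0.6],"spin":0},{"travel":[0.4,0,0.9],"spin":0},{"travel":[0.4,0,1.2],"spin":0},{"travel":[0.4,0,1.4],"spin":0},{"travel":[0.4,0,1.4],"spin":0}]}'
python3 -m jog '{"deltas":[{"travel":[0,0,0.2],"spin":0},{"travel":[0,0,0.4],"spin":0},{"travel":[0,0,0.6],"spin":0},{"travel":[0,0,0.6],"spin":0}]}'
python3 -m jog '{"deltas":[{"travel":[0,0,0.2],"spin":0},{"travel":[0,0,0.4],"spin":0},{"travel":[0,0,0.4],"spin":0}]}'
```

```text
clock: 3.93
tcp_pos: [0.5188, 0.3374, -0.0006]
orientation: [[-0.999, -0.033, -0.001], [-0.033, 0.999, -0.001], [0.001, -0.001, -1.0]]
contact_force: [0.9, -0.6, 0.0]
grip_width: 1.0
grip_force: 0.0
clock: 4.27
tcp_pos: [0.519, 0.3375, -0.0064]
orientation: [[-0.999, -0.033, -0.001], [-0.033, 0.999, -0.001], [0.001, -0.001, -1.0]]
contact_force: [-0.2, -0.9, 0.4]
grip_width: 1.003
grip_force: 0.0
clock: 4.52
tcp_pos: [0.519, 0.3375, -0.0104]
orientation: [[-0.999, -0.033, -0.001], [-0.033, 0.999, -0.001], [0.001, -0.001, -1.0]]
contact_force: [-0.7, 0.4, 0.1]
grip_width: 1.003
grip_force: 0.0
```

```bash
for i in 1 2 3; do :; done
python3 -m jog '{"deltas":[{"travel":[0,0,0.15],"spin":0},{"travel":[0,0,0.3],"spin":0},{"travel":[0,0,0.3],"spin":0}]}' | grep -E "tcp|force"
python3 - <<'E'
from h import *
S,D=cap('scene'),cap('side')
a=S['pixels'][90:190,330:460];b=D['pixels'][80:180,170:300]
im=np.hstack([cv2.resize(x,(400,308),interpolation=2) for x in(a,b)])
cv2.imwrite('pics/p5.png',im[:,:,::-1])
E
```

```text
tcp_pos: [0.5191, 0.3376, -0.0133]
contact_force: [-0.4, -0.3, -0.4]
grip_force: 0.0
```

View pics/p5.png

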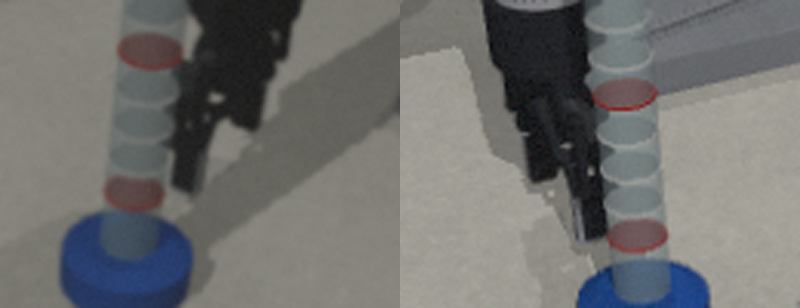

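```bash
python3 - <<'E'
from h import *
S,D=load('scene'),load('side')
def tri(a,b):
    (o,d),(p,e)=ray(S,a),ray(D,b)
    t=np.linalg.lstsq(np.c_[d,-e],p-o,rcond=None)[0]; x,y=o+t[0]*d,p+t[1]*e; return ((x+y)/2).round(4),np.linalg.norm(x-y).round(4)
print(tri((390.1,152.4),(231.8,157.3)))
for z in(0,.02): print(z,proj(S,[.519,.289,z]),proj(D,[.519,.289,z]))
E
```

```text
(array([0.5204, 0.2942, 0.0192]), np.float64(0.0025))
0 [[387.29536118 160.28652535]] [[233.15726047 167.04688709]]
0.02 [[388.45457649 152.48227748]] [[232.23204892 158.93843774]]
```

```bash

python3 -m jog '{"deltas":[{"travel":[0,0,0.2],"spin":0},{"travel":[0,0,0.4],"spin":0},{"travel":[0,0,0.6],"spin":0},{"travel":[0,0,0.8],"spin":0},{"travel":[0,0,1.0],"spin":0},{"travel":[0,0,1.0],"spin":0}]}' | grep -E "tcp|force"
python3 -m jog '{"deltas":[{"travel":[0,-0.5,0],"spin":0},{"travel":[0,-1,0],"spin":0},{"travel":[0,-1.4,0],"spin":0},{"travel":[0,-1.7,0],"spin":0},{"travel":[0,-1.9,0],"spin":0},{"travel":[0,-2.1,0],"spin":0},{"travel":[0,-2.3,0],"spin":0},{"travel":[0,-2.5,0],"spin":0},{"travel":[0,-2.7,0],"spin":0},{"travel":[0,-2.9,0],"spin":0}]}'| grep -E "clock|tcp|force"
cat >> h.py <<'E'
def foot(guess):
    """foot centre from both cameras by blue silhouette"""
    from scipy.optimize import least_squares
    t=np.linspace(0,6.283,200); o=[]; cs=[cap('scene'),cap('side')]; obs=[]
    for c in cs:
        h=cv2.cvtColor(c['pixels'],cv2.COLOR_RGB2HSV); m=cv2.inRange(h,(108,150,25),(125,255,255))
        g=proj(c,[*guess,.013])[0]; k=np.zeros_like(m); cv2.circle(k,tuple(int(v) for v in g),45,255,-1); m&=k
        n,l,st,ce=cv2.connectedComponentsWithStats(m); i=1+st[1:,4].argmax(); x,y,w,hh=st[i,:4]; obs.append((x-.5,x+w-.5,y+hh-.5))
    def rc(q):
        o=[]
        for c,(a,b,e) in zip(cs,obs):
            C=np.c_[q[0]+.042*np.cos(t),q[1]+.042*np.sin(t),0*t]
            u=proj(c,np.r_[C,C+[0,0,.026]]); o+=[u[:,0].min()-a,u[:,0].max()-b,u[:,1].max()-e]
        return o
    s=least_squares(rc,guess,diff_step=1e-3,loss='soft_l1'); return s.x,np.round(rc(s.x),1)
E
python3 -c "
from h import *
print(foot([.523,.214]))"
```

```text
tcp_pos: [0.5189, 0.3374, -0.0235]
contact_force: [-0.6, -0.2, -1.0]
grip_force: 0.0
clock: 6.2
tcp_pos: [0.5202, 0.3087, -0.0229]
contact_force: [-0.3, -0.5, -0.7]
grip_force: 0.0
(array([0.52344683, 0.21301311]), array([-1.1,  1.8,  0.6, -1.3,  0.4, -0.2]))
```

```bash

python3 -m jog '{"deltas":[{"travel":[0,-0.2,0],"spin":0},{"travel":[0,-0.4,0],"spin":0},{"travel":[0,-0.6,0],"spin":0},{"travel":[0,-0.8,0],"spin":0},{"travel":[0,-1.0,0],"spin":0},{"travel":[0,-1.2,0],"spin":0},{"travel":[0,-1.4,0],"spin":0},{"travel":[0,-1.6,0],"spin":0},{"travel":[0,-1.8,0],"spin":0},{"travel":[0,-2,0],"spin":0}]}'| grep -E "clock|tcp|force"
python3 -c "
from h import *
print(foot([.523,.204]))"
```

```text
clock: 7.13
tcp_pos: [0.521, 0.2886, -0.0228]
contact_force: [-0.6, 2.9, -0.4]
grip_force: 1.4
(array([0.5230255 , 0.19336125]), array([-1.7,  1.6,  1.1, -1. ,  0.2, -0.6]))
```

```bash

for k in 1; do python3 -m jog '{"deltas":[{"travel":[0,-0.4,0],"spin":0},{"travel":[0,-0.8,0],"spin":0},{"travel":[0,-1.2,0],"spin":0},{"travel":[0,-1.6,0],"spin":0},{"travel":[0,-2.0,0],"spin":0},{"travel":[0,-2.4,0],"spin":0},{"travel":[0,-2.8,0],"spin":0},{"travel":[0,-3.2,0],"spin":0},{"travel":[0,-3.6,0],"spin":0},{"travel":[0,-4,0],"spin":0}]}'| grep -E "clock|tcp|force"; done
python3 -c "
from h import *
print(foot([.524,.153]))"
python3 -m jog '{"deltas":[{"travel":[0,-0.4,0],"spin":0},{"travel":[0,-0.8,0],"spin":0},{"travel":[0,-1.2,0],"spin":0},{"travel":[0,-1.6,0],"spin":0},{"travel":[0,-2.0,0],"spin":0},{"travel":[0,-2.4,0],"spin":0},{"travel":[0,-2.8,0],"spin":0},{"travel":[0,-3.2,0],"spin":0},{"travel":[0,-3.6,0],"spin":0},{"travel":[0,-4,0],"spin":0}]}'| grep -E "clock|tcp|force"
python3 -c "
from h import *
print(foot([.525,.113]))"
```

```text
clock: 8.07
tcp_pos: [0.5223, 0.2484, -0.0229]
contact_force: [0.3, 2.0, -0.4]
grip_force: 1.4
(array([0.52149117, 0.15237793]), array([-1.2,  2.1,  0.9, -1.2,  0.2, -0.3]))
clock: 9.0
tcp_pos: [0.5235, 0.2083, -0.0229]
contact_force: [-0.2, 2.8, -0.2]
grip_force: 1.4
(array([0.52224551, 0.11114393]), array([-1.3,  1.9,  1.9, -0.7, -0.1, -0.5]))
```

```bash

python3 -m jog '{"deltas":[{"travel":[0,0.4,0],"spin":0},{"travel":[0,0.8,0],"spin":0},{"travel":[0,1,0],"spin":0},{"travel":[0,1,0],"spin":0}]}'| grep -E "clock|tcp|force"
python3 -c "
from h import *
f,r=foot([.523,.111]);print(f,r); a=np.radians(-84.6); u=np.array([np.cos(a),np.sin(a)])
go(*(f-.105*u),yaw=95.4)
W=cap('wrist');cv2.imwrite('pics/w1.png',W['pixels'][:,:,::-1])
import fit; q=[.56215,-.1884,-1.3705,2.15]
print(proj(W,fit.tw(q,[(-52,60,38),fit.tip(2.15),(-46,-48,30),(-46,48,30),(90,-48,30)])))"
```

```text
clock: 9.43
tcp_pos: [0.523, 0.2196, -0.0229]
contact_force: [-0.4, -0.1, 0.4]
grip_force: 0.0
[0.52224559 0.11114392] [-1.3  1.9  1.9 -0.7 -0.1 -0.5]
pos [ 0.5231  0.2189 -0.023 ] yaw_y 91.94 travel cm [ 1.08 -0.28  0.  ] spin -3.5 t 9.5333
[[-208.19626595  410.42731174]
 [-191.90377657  523.98980935]
 [ -62.08081287  248.00648003]
 [-223.73626192  392.16310976]
 [ 619.52103326  217.68143282]]
```

```bash

python3 -m jog '{"deltas":[{"travel":[0.5,0,0],"spin":-2},{"travel":[1.1,0,0],"spin":-3.5},{"travel":[1.1,0,0],"spin":-3.5}]}'| grep -E "clock|tcp|force"
python3 -m jog '{"deltas":[{"travel":[0,-0.3,0],"spin":0},{"travel":[0,-0.6,0],"spin":0},{"travel":[0,-0.9,0],"spin":0},{"travel":[0,-1.2,0],"spin":0},{"travel":[0,-1.5,0],"spin":0},{"travel":[0,-1.9,0],"spin":0},{"travel":[0,-2.3,0],"spin":0},{"travel":[0,-2.7,0],"spin":0},{"travel":[0,-3.1,0],"spin":0},{"travel":[0,-3.5,0],"spin":0}]}'| grep -E "clock|tcp|force"
python3 -m jog '{"deltas":[{"travel":[0,-0.4,0],"spin":0},{"travel":[0,-0.8,0],"spin":0},{"travel":[0,-1.2,0],"spin":0},{"travel":[0,-1.6,0],"spin":0},{"travel":[0,-2.0,0],"spin":0},{"travel":[0,-2.4,0],"spin":0},{"travel":[0,-2.8,0],"spin":0},{"travel":[0,-3.2,0],"spin":0},{"travel":[0,-3.6,0],"spin":0},{"travel":[0,-4,0],"spin":0}]}'| grep -E "clock|tcp|force"
cat > st.py <<'E'
import sys; from h import *
f,r=foot([float(v) for v in sys.argv[1:3]]); s=ctrl.read_state(); R=s['orientation']; T=s['tcp_pos'][:2]
d=f-T; u=-R[:2,1]; q=np.array([.56215,-.1884]); y=-1.3705; c,n=np.cos(y),np.sin(y); e=f-q
M=np.array([[c,n],[-n,c]])
print('foot',f.round(4),r,'ahead',(d@u).round(4),'lat(tool x)',(d@R[:2,0]).round(4),'dock mm',(M@e*1000).round(1),'tcp dock',(M@(T-q)*1000).round(1),'head rel',round(np.degrees(np.arctan2(u[1],u[0])-y),2))
E
python3 st.py .528 .047
```

```text
clock: 9.83
tcp_pos: [0.5105, 0.2182, -0.0232]
contact_force: [0.3, 0.3, -0.1]
grip_force: 0.0
clock: 10.67
tcp_pos: [0.5156, 0.1834, -0.0228]
contact_force: [-1.0, 3.0, 0.4]
grip_force: 1.6
clock: 11.5
tcp_pos: [0.5194, 0.1434, -0.0229]
contact_force: [-0.1, 3.6, -0.3]
grip_force: 1.7
foot [0.5314 0.0473] [-1.3  2.2  9.8 -1.2 -0.  -0.5] ahead 0.0954 lat(tool x) -0.003 dock mm [-237.1   16.8] tcp dock [-332.3   24. ] head rel -6.15
```

```bash

python3 -m jog '{"deltas":[{"travel":[0,-0.4,0],"spin":0},{"travel":[0,-0.8,0],"spin":0},{"travel":[0,-1.2,0],"spin":0},{"travel":[0,-1.6,0],"spin":0},{"travel":[0,-2.0,0],"spin":0},{"travel":[0,-2.4,0],"spin":0},{"travel":[0,-2.8,0],"spin":0},{"travel":[0,-3.2,0],"spin":0},{"travel":[0,-3.6,0],"spin":0},{"travel":[0,-4,0],"spin":0}]}'| grep -E "clock|tcp|force"
python3 st.py .534 .007
python3 -m jog '{"deltas":[{"travel":[0,-0.4,0],"spin":0},{"travel":[0,-0.8,0],"spin":0},{"travel":[0,-1.2,0],"spin":0},{"travel":[0,-1.6,0],"spin":0},{"travel":[0,-2.0,0],"spin":0},{"travel":[0,-2.4,0],"spin":0},{"travel":[0,-2.8,0],"spin":0},{"travel":[0,-3.2,0],"spin":0},{"travel":[0,-3.6,0],"spin":0},{"travel":[0,-4,0],"spin":0}]}'| grep -E "clock|tcp|force"
python3 st.py .536 -.033
```

```text
clock: 12.43
tcp_pos: [0.5231, 0.1035, -0.0229]
contact_force: [-0.7, 3.6, -0.1]
grip_force: 1.8
foot [0.5359 0.0085] [-1.1  2.9 10.2 -0.8 -0.2 -0.3] ahead 0.0944 lat(tool x) -0.0039 dock mm [-198.2   13.4] tcp dock [-292.6   19.7] head rel -6.15
clock: 13.37
tcp_pos: [0.5269, 0.0637, -0.0229]
contact_force: [-0.6, 3.7, 0.6]
grip_force: 1.9
foot [ 0.5388 -0.0322] [-1.1 35.5 12.9 -2.1  0.  -0.3] ahead 0.0952 lat(tool x) -0.003 dock mm [-157.7    8.2] tcp dock [-252.7   15.4] head rel -6.16
```

```bash

python3 -m jog '{"deltas":[{"travel":[0,-0.4,0],"spin":0},{"travel":[0,-0.8,0],"spin":0},{"travel":[0,-1.2,0],"spin":0},{"travel":[0,-1.6,0],"spin":0},{"travel":[0,-2.0,0],"spin":0},{"travel":[0,-2.4,0],"spin":0},{"travel":[0,-2.8,0],"spin":0},{"travel":[0,-3.2,0],"spin":0},{"travel":[0,-3.6,0],"spin":0},{"travel":[0,-4,0],"spin":0}]}'| grep -E "clock|tcp|force"
python3 st.py .542 -.072
python3 - <<'E'
from h import *
import fit
S,D=load('scene'),load('side'); q=[.56215,-.1884,-1.3705]
f=np.array([.5425,-.0717]);t=np.linspace(0,6.3,60)
ims=[]
for c,(x,y) in((S,(170,240)),(D,(300,190))):
    im=cv2.resize(c['pixels'],None,fx=3,fy=3,interpolation=2)
    def L(P): cv2.polylines(im,[np.int32(proj(c,P)*3+1)],False,(0,255,0),1)
    for s in(1,-1): L(fit.tw(q,[(-46,s*48,30),(90,s*48,30)])); L(fit.tw(q,[(-46,s*48,30),(-46,s*58,30),(90,s*58,30)]))
    L(fit.tw(q,[(116,58,100),(116,-58,100),(166,-58,100),(166,58,100),(116,58,100)]))
    ims.append(im[3*y:3*y+540,3*x:3*x+400])
cv2.imwrite('pics/p6.png',np.hstack(ims)[:,:,::-1])
E
```

```text
clock: 14.3
tcp_pos: [0.5306, 0.0239, -0.0229]
contact_force: [-0.3, 3.8, 1.3]
grip_force: 1.9
foot [ 0.5434 -0.0719] [-0.8 30.6 12.8 -0.9 -0.3 -0.1] ahead 0.0952 lat(tool x) -0.0039 dock mm [-117.9    4.8] tcp dock [-212.9   11.2] head rel -6.16
```

View pics/p6.png

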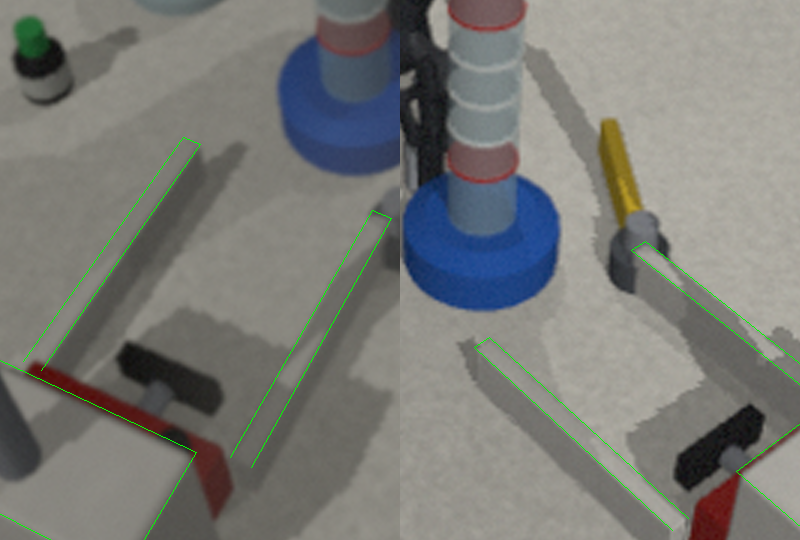

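```bash

python3 -m jog '{"deltas":[{"travel":[0,0.4,0],"spin":0},{"travel":[0,0.8,0],"spin":0},{"travel":[0,1,0],"spin":0},{"travel":[0,1,0],"spin":0}]}'| grep -E "clock|tcp|force"
python3 -c "
from h import *
f=np.array([.5434,-.0719]); a=np.radians(-81); u=np.array([np.cos(a),np.sin(a)])
go(*(f-.105*u),yaw=99)"
```

```text
clock: 14.73
tcp_pos: [0.5294, 0.0348, -0.023]
contact_force: [-0.3, -0.3, -0.1]
grip_force: 0.0
pos [ 0.5294  0.0348 -0.023 ] yaw_y 95.47 travel cm [ 0.27 -0.27  0.  ] spin -3.5 t 14.7333
```

```bash

python3 -m jog '{"deltas":[{"travel":[0.3,0,0],"spin":-3.5},{"travel":[0.3,0,0],"spin":-3.5}]}'| grep -E "clock|tcp|force"
python3 -m jog '{"deltas":[{"travel":[0,-0.3,0],"spin":0},{"travel":[0,-0.6,0],"spin":0},{"travel":[0,-0.9,0],"spin":0},{"travel":[0,-1.2,0],"spin":0},{"travel":[0,-1.5,0],"spin":0},{"travel":[0,-1.9,0],"spin":0},{"travel":[0,-2.3,0],"spin":0},{"travel":[0,-2.7,0],"spin":0},{"travel":[0,-3.1,0],"spin":0},{"travel":[0,-3.5,0],"spin":0}]}'| grep -E "clock|tcp|force"
python3 st.py .548 -.097
python3 -m jog '{"deltas":[{"travel":[0,-0.4,0],"spin":0},{"travel":[0,-0.8,0],"spin":0},{"travel":[0,-1.2,0],"spin":0},{"travel":[0,-1.6,0],"spin":0},{"travel":[0,-2.0,0],"spin":0},{"travel":[0,-2.4,0],"spin":0},{"travel":[0,-2.8,0],"spin":0},{"travel":[0,-3.2,0],"spin":0},{"travel":[0,-3.6,0],"spin":0},{"travel":[0,-4,0],"spin":0}]}'| grep -E "clock|tcp|force"
python3 st.py .553 -.137
```

```text
clock: 14.9
tcp_pos: [0.526, 0.0337, -0.0231]
contact_force: [-1.1, 0.0, -0.6]
grip_force: 0.0
clock: 15.73
tcp_pos: [0.5322, -0.0008, -0.0228]
contact_force: [-1.0, 3.3, 1.4]
grip_force: 1.9
foot [ 0.5484 -0.0975] [-1.2 37.6 13.6 -0.9 -0.3 -0.3] ahead 0.0965 lat(tool x) -0.0012 dock mm [-91.8   4.6] tcp dock [-188.2    7.8] head rel -2.66
clock: 16.67
tcp_pos: [0.5381, -0.0401, -0.0229]
contact_force: [-0.4, 5.0, 1.5]
grip_force: 2.3
foot [ 0.555  -0.1368] [-1.2 30.9  8.1 -1.6 -0.1 -0.3] ahead 0.0963 lat(tool x) -0.0019 dock mm [-52.    3.3] tcp dock [-148.4    5.9] head rel -2.66
```

```bash

python3 -m jog '{"deltas":[{"travel":[0,-0.3,0],"spin":0},{"travel":[0,-0.6,0],"spin":0},{"travel":[0,-0.9,0],"spin":0},{"travel":[0,-1.2,0],"spin":0},{"travel":[0,-1.5,0],"spin":0},{"travel":[0,-1.8,0],"spin":0},{"travel":[0,-2.1,0],"spin":0},{"travel":[0,-2.4,0],"spin":0},{"travel":[0,-2.7,0],"spin":0},{"travel":[0,-3,0],"spin":0}]}'| grep -E "clock|tcp|force"
python3 st.py .56 -.166
```

```text
clock: 17.6
tcp_pos: [0.543, -0.0701, -0.0229]
contact_force: [-0.7, 3.7, 0.9]
grip_force: 2.1
foot [ 0.5593 -0.1656] [-0.4 22.5  2.9 -2.1 -0.2  0.2] ahead 0.0958 lat(tool x) -0.0015 dock mm [-22.9   1.8] tcp dock [-118.6    4.6] head rel -2.63
```

```bash

python3 -m jog '{"deltas":[{"travel":[0,-0.3,0],"spin":0},{"travel":[0,-0.6,0],"spin":0},{"travel":[0,-0.9,0],"spin":0},{"travel":[0,-1.2,0],"spin":0},{"travel":[0,-1.5,0],"spin":0},{"travel":[0,-1.7,0],"spin":0},{"travel":[0,-1.9,0],"spin":0}]}'| grep -E "clock|tcp|force"
for i in 1; do python3 -m jog '{"deltas":[{"travel":[0,-0.1,0],"spin":0},{"travel":[0,-0.2,0],"spin":0},{"travel":[0,-0.3,0],"spin":0},{"travel":[0,-0.4,0],"spin":0},{"travel":[0,-0.5,0],"spin":0},{"travel":[0,-0.6,0],"spin":0},{"travel":[0,-0.7,0],"spin":0},{"travel":[0,-0.8,0],"spin":0}]}'| grep -E "clock|tcp|force"; done
python3 st.py .565 -.192
```

```text
clock: 18.28
tcp_pos: [0.5459, -0.0888, -0.0229]
contact_force: [-1.0, 4.1, 1.8]
grip_force: 2.2
clock: 18.95
tcp_pos: [0.5471, -0.0965, -0.0229]
contact_force: [-0.7, 4.9, 1.5]
grip_force: 2.1
foot [ 0.5635 -0.1925] [-0.4 14.4  3.4 -0.9 -0.5  0.3] ahead 0.097 lat(tool x) -0.0014 dock mm [4.3 0.5] tcp dock [-92.6   3.6] head rel -2.59
```

```bash

python3 -m jog '{"deltas":[{"travel":[0,-0.1,0],"spin":0},{"travel":[0,-0.2,0],"spin":0},{"travel":[0,-0.3,0],"spin":0},{"travel":[0,-0.4,0],"spin":0},{"travel":[0,-0.5,0],"spin":0},{"travel":[0,-0.6,0],"spin":0},{"travel":[0,-0.7,0],"spin":0},{"travel":[0,-0.8,0],"spin":0}]}'| grep -E "clock|tcp|force"
python3 -m jog '{"deltas":[{"travel":[0,-0.1,0],"spin":0},{"travel":[0,-0.2,0],"spin":0},{"travel":[0,-0.2,0],"spin":0}]}'| grep -E "clock|tcp|force"
```

```text
clock: 19.72
tcp_pos: [0.5484, -0.1045, -0.0229]
contact_force: [-1.1, 4.6, 1.4]
grip_force: 2.2
clock: 19.97
tcp_pos: [0.5488, -0.1069, -0.0229]
contact_force: [-0.3, 3.7, 1.5]
grip_force: 1.8
```

```bash

python3 -m jog '{"deltas":[{"travel":[0,-0.1,0],"spin":0},{"travel":[0,-0.2,0],"spin":0},{"travel":[0,-0.2,0],"spin":0}]}'| grep -E "clock|tcp|force"
python3 -m jog '{"deltas":[{"travel":[0,-0.1,0],"spin":0},{"travel":[0,-0.15,0],"spin":0},{"travel":[0,-0.15,0],"spin":0}]}'| grep -E "clock|tcp|force"
```

```text
clock: 20.22
tcp_pos: [0.549, -0.1087, -0.0229]
contact_force: [-0.9, 4.3, 1.2]
grip_force: 2.0
clock: 20.47
tcp_pos: [0.549, -0.1089, -0.0229]
contact_force: [-0.8, 5.2, 1.6]
grip_force: 2.8
```

```bash
python3 -m jog '{"deltas":[{"travel":[0,-0.1,0],"spin":0},{"travel":[0,-0.1,0],"spin":0}]}'| grep -E "clock|tcp|force"
python3 st.py .567 -.206
```

```text
clock: 20.63
tcp_pos: [0.549, -0.1091, -0.0228]
contact_force: [-1.5, 6.1, 3.3]
grip_force: 3.3
foot [ 0.5649 -0.2036] [-0.2 12.3  5.9 -2.4 -0.3  0.5] ahead 0.0959 lat(tool x) -0.001 dock mm [15.5 -0.3] tcp dock [-80.3   2.9] head rel -2.52
```

```bash

python3 -m jog '{"deltas":[{"travel":[0,-0.1,0],"spin":0},{"travel":[0,-0.2,0],"spin":0},{"travel":[0,-0.3,0],"spin":0},{"travel":[0,-0.3,0],"spin":0}]}'| grep -E "clock|tcp|force"
```

```text
clock: 21.07
tcp_pos: [0.5492, -0.1094, -0.0227]
contact_force: [-3.0, 9.8, 5.8]
grip_force: 5.1
```

```bash

python3 -m jog '{"deltas":[{"travel":[0,-0.1,0],"spin":0},{"travel":[0,-0.2,0],"spin":0},{"travel":[0,-0.2,0],"spin":0},{"travel":[0,-0.2,0],"spin":0}]}'| grep -E "clock|tcp|force"
python3 st.py .567 -.206
```

```text
clock: 21.4
tcp_pos: [0.5492, -0.1097, -0.0226]
contact_force: [-4.6, 11.9, 6.5]
grip_force: 6.3
foot [ 0.5659 -0.2045] [-0.1 12.5  7.7 -1.5 -0.4  0.7] ahead 0.0962 lat(tool x) -0.0015 dock mm [16.5  0.5] tcp dock [-79.7   3. ] head rel -2.38
```

```bash

python3 -m jog '{"deltas":[{"travel":[0,0,-0.1],"spin":0},{"travel":[0,0,-0.2],"spin":0},{"travel":[0,0,-0.2],"spin":0}]}'| grep -E "clock|tcp|force"

```

```text
clock: 21.75
tcp_pos: [0.548, -0.1107, -0.0219]
contact_force: [-2.5, 10.0, -0.7]
grip_force: 5.1
```

```bash

python3 -m jog '{"deltas":[{"travel":[0,-0.1,0],"spin":0},{"travel":[0,-0.2,-0.05],"spin":0},{"travel":[0,-0.3,-0.1],"spin":0},{"travel":[0,-0.3,-0.1],"spin":0},{"travel":[0,-0.3,-0.1],"spin":0}]}'| grep -E "clock|tcp|force"

```

```text
clock: 22.17
tcp_pos: [0.5476, -0.1113, -0.0215]
contact_force: [-3.8, 12.4, -0.3]
grip_force: 6.6
```

```bash

python3 -m jog '{"deltas":[{"travel":[0,-0.1,0],"spin":0},{"travel":[0,-0.2,-0.05],"spin":0},{"travel":[0,-0.2,-0.05],"spin":0},{"travel":[0,-0.2,-0.05],"spin":0},{"travel":[0,-0.2,-0.05],"spin":0},{"travel":[0,-0.2,-0.05],"spin":0},{"travel":[0,-0.2,-0.05],"spin":0}]}'| grep -E "clock|tcp|force"
python3 st.py .567 -.206
```

```text
clock: 22.75
tcp_pos: [0.5475, -0.1117, -0.0212]
contact_force: [-4.3, 13.6, 0.2]
grip_force: 7.5
foot [ 0.5644 -0.2065] [ 0.  10.8  6.2 -1.7 -0.5  1.2] ahead 0.0963 lat(tool x) -0.0015 dock mm [18.2 -1.4] tcp dock [-78.1   0.9] head rel -2.31
```

```bash

python3 -m jog '{"deltas":[{"travel":[0,0.3,0],"spin":0},{"travel":[0,0.6,0],"spin":0},{"travel":[0,1.2,0],"spin":0},{"travel":[0,2,0],"spin":0},{"travel":[0,3,0],"spin":0},{"travel":[0,4,-2],"spin":0},{"travel":[0,4,-5],"spin":0},{"travel":[0,4,-8],"spin":0},{"travel":[0,4,-10],"spin":0},{"travel":[0,4,-10],"spin":0}]}'| grep -E "clock|tcp|force"
python3 st.py .567 -.206
python3 - <<'E'
from h import *
import fit
q=[.56215,-.1884,-1.3705]
for g in(2.15,2.0,1.7,1.4,1.1,.8,.5,.25,0):
    for o in((35,) if g==2.15 else ())+(19,):
        P=np.array([-52,60])+60*np.array([-np.sin(g),-np.cos(g)])+o*np.array([-np.cos(g),np.sin(g)])
        print(g,o,P.round(1),end=' '); go(*fit.tw(q,[(P[0],P[1],0)])[0,:2],z=-.005)
E
```

```text
clock: 23.68
tcp_pos: [0.5493, -0.0824, 0.0863]
contact_force: [0.7, 0.7, 1.1]
grip_force: 0.0
foot [ 0.5641 -0.2044] [ 0.  15.6  7.  -1.6 -0.5  1.1] ahead 0.1236 lat(tool x) 0.0006 dock mm [16.  -1.2] tcp dock [-107.4    5. ] head rel -2.63
2.15 35 [-83.1 122.1] pos [ 0.5457 -0.0822  0.0818] yaw_y 98.84 travel cm [-11.79  -1.87   8.72] spin None t 23.7833
2.15 19 [-91.8 108.7] pos [ 0.5457 -0.0822  0.0818] yaw_y 98.84 travel cm [-10.41  -1.06   8.71] spin None t 23.7833
2.0 19 [-98.7 102.2] pos [ 0.5457 -0.0822  0.0818] yaw_y 98.84 travel cm [-9.73 -0.41  8.71] spin None t 23.7833
1.7 19 [-109.1   86.6] pos [ 0.5457 -0.0822  0.0818] yaw_y 98.84 travel cm [-8.12  0.56  8.7 ] spin None t 23.7833
1.4 19 [-114.4   68.5] pos [ 0.5457 -0.0822  0.0818] yaw_y 98.84 travel cm [-6.29  1.01  8.7 ] spin None t 23.7833
1.1 19 [-114.1   49.7] pos [ 0.5457 -0.0822  0.0818] yaw_y 98.84 travel cm [-4.41  0.9   8.69] spin None t 23.7833
0.8 19 [-108.3   31.8] pos [ 0.5457 -0.0822  0.0818] yaw_y 98.84 travel cm [-2.65  0.23  8.69] spin None t 23.7833
0.5 19 [-97.4  16.5] pos [ 0.5457 -0.0822  0.0818] yaw_y 98.84 travel cm [-1.17 -0.92  8.69] spin None t 23.7833
0.25 19 [-85.3   6.6] pos [ 0.5457 -0.0822  0.0818] yaw_y 98.84 travel cm [-0.23 -2.18  8.69] spin None t 23.7833
0 19 [-71.   0.] pos [ 0.5457 -0.0822  0.0818] yaw_y 98.84 travel cm [ 0.36 -3.64  8.69] spin None t 23.7833
```

```bash

python3 -m jog '{"deltas":[{"travel":[-3,-0.5,0],"spin":0},{"travel":[-6,-1,0],"spin":0},{"travel":[-9,-1.5,0],"spin":0},{"travel":[-12,-1.9,0],"spin":0},{"travel":[-12,-1.9,0],"spin":0},{"travel":[-12,-1.9,0],"spin":0},{"travel":[-12,-1.9,0],"spin":0},{"travel":[-12,-1.9,0],"spin":0}]}' -1| grep -E "clock|tcp|force|width"
python3 -m jog '{"deltas":[{"travel":[0,0,2],"spin":0},{"travel":[0,0,4],"spin":0},{"travel":[0,0,5.5],"spin":0},{"travel":[0,0,6.5],"spin":0},{"travel":[0,0,7],"spin":0},{"travel":[0,0,7.3],"spin":0},{"travel":[0,0,7.3],"spin":0},{"travel":[0,0,7.3],"spin":0}]}'| grep -E "clock|tcp|force|width"
python3 - <<'E'
from h import *
go(.6,0,0)
a=cap('side'); c=cap('scene')
im=np.hstack([cv2.resize(c['pixels'][180:340,270:430],(400,400),interpolation=2),cv2.resize(a['pixels'][160:320,300:460],(400,400),interpolation=2)])
cv2.imwrite('pics/p7.png',im[:,:,::-1])
E
```

```text
clock: 24.45
tcp_pos: [0.6645, -0.0818, 0.0798]
contact_force: [-0.5, 0.6, 0.1]
grip_width: 0.002
grip_force: 0.0
clock: 25.12
tcp_pos: [0.6669, -0.0814, 0.0086]
contact_force: [-0.3, -0.2, -0.1]
grip_width: 0.001
grip_force: 0.0
pos [ 0.6669 -0.0814  0.0086] yaw_y 98.9 travel cm [5.35 9.08 0.85] spin None t 25.1167
```

```bash

python3 -m jog '{"deltas":[{"travel":[0,0,0.3],"spin":0},{"travel":[0,0,0.6],"spin":0},{"travel":[0,0,0.6],"spin":0}]}'| grep -E "clock|tcp|force"
python3 -m jog '{"deltas":[{"travel":[0,0,0.3],"spin":0},{"travel":[0,0,0.6],"spin":0},{"travel":[0,0,0.6],"spin":0}]}'| grep -E "clock|tcp|force"
cat > gate.py <<'E'
from h import *
import fit
from scipy.optimize import least_squares
q=[.56215,-.1884,-1.3705]
for n in('scene','side'):
    c=cap(n); h=cv2.cvtColor(c['pixels'],cv2.COLOR_RGB2HSV); m=cv2.inRange(h,(18,120,40),(32,255,255))
    k=np.zeros_like(m); cv2.circle(k,tuple(int(v) for v in proj(c,fit.tw(q,[(-52,60,20)]))[0]),70,255,-1); m&=k
    y,x=np.nonzero(m); 
    if len(x)<15: print(n,'few',len(x)); continue
    w=np.array([onz(c,(a,b),.02)[:2] for a,b in zip(x,y)])-q[:2]; C,S=np.cos(q[2]),np.sin(q[2])
    d=np.c_[w[:,0]*C+w[:,1]*S,-w[:,0]*S+w[:,1]*C]*1000-[-52,60]
    r=np.hypot(*d.T); far=d[r>np.percentile(r,75)].mean(0)
    print(n,len(x),'far',far.round(1),'gate',np.arctan2(-far[0],-far[1]).round(3))
E
python3 gate.py
```

```text
clock: 25.47
tcp_pos: [0.6657, -0.0813, 0.001]
contact_force: [-0.2, -0.3, 0.2]
grip_force: 0.0
clock: 25.72
tcp_pos: [0.6655, -0.0813, -0.0054]
contact_force: [-0.6, 1.2, -0.0]
grip_force: 0.0
scene 283 far [-47.6  24.9] gate 2.053
side 243 far [-75.5  50.6] gate 2.161
```

```bash

python3 -m jog '{"deltas":[{"travel":[0.7,0.4,0],"spin":0},{"travel":[1.4,0.8,0],"spin":0},{"travel":[1.7,1.1,0],"spin":0},{"travel":[2.1,1.5,0],"spin":0},{"travel":[2.6,1.8,0],"spin":0},{"travel":[3.1,2.1,0],"spin":0},{"travel":[3.7,2.4,0],"spin":0},{"travel":[4.3,2.6,0],"spin":0},{"travel":[4.9,2.8,0],"spin":0},{"travel":[5.5,2.9,0],"spin":0}]}'| grep -E "clock|tcp|force"
python3 gate.py; python3 -c "
from h import *; go(.6,0)"; python3 st.py .5641 -.2044
```

```text
clock: 26.65
tcp_pos: [0.6071, -0.0607, -0.0041]
contact_force: [1.8, -0.2, 0.0]
grip_force: 0.7
scene 157 far [-53.3  -7.2] gate 1.436
side 594 far [-82.3 -10.2] gate 1.447
pos [ 0.6058 -0.0608 -0.0044] yaw_y 98.91 travel cm [-0.37  6.1   0.  ] spin None t 26.75
foot [ 0.5641 -0.2044] [ 0.  18.6  7.  -1.6 -0.5  1.1] ahead 0.1352 lat(tool x) 0.0641 dock mm [16.  -1.2] tcp dock [-116.1   68.9] head rel -2.57
```

```bash

python3 -m jog '{"deltas":[{"travel":[0.6,0.1,0],"spin":0},{"travel":[1.2,0,0],"spin":0},{"travel":[1.9,-0.1,0],"spin":0},{"travel":[2.5,-0.3,0],"spin":0},{"travel":[3.1,-0.5,0],"spin":0},{"travel":[3.6,-0.8,0],"spin":0},{"travel":[4.2,-1.1,0],"spin":0},{"travel":[4.7,-1.5,0],"spin":0},{"travel":[5.1,-2,0],"spin":0},{"travel":[5.5,-2.4,0],"spin":0}]}'| grep -E "clock|tcp|force"
python3 gate.py
python3 -m jog '{"deltas":[{"travel":[0.3,-0.4,0],"spin":0},{"travel":[0.6,-0.8,0],"spin":0},{"travel":[0.8,-1.2,0],"spin":0},{"travel":[1.0,-1.6,0],"spin":0},{"travel":[1.1,-2,0],"spin":0},{"travel":[1.1,-2.3,0],"spin":0},{"travel":[1.1,-2.3,0],"spin":0},{"travel":[1.1,-2.3,0],"spin":0}]}'| grep -E "clock|tcp|force"
python3 gate.py;python3 st.py .5641 -.2044
```

```text
clock: 27.68
tcp_pos: [0.5562, -0.0941, -0.0044]
contact_force: [0.6, 1.2, 0.5]
grip_force: 0.6
scene 404 far [-27.9 -70.5] gate 0.376
side 733 far [-27.6 -77.1] gate 0.344
clock: 28.45
tcp_pos: [0.5489, -0.1183, -0.0046]
contact_force: [-0.1, 0.7, 1.1]
grip_force: 0.2
scene 592 far [ -0.3 -81.1] gate 0.004
side 638 far [  2.  -84.5] gate -0.024
foot [ 0.5641 -0.2044] [ 0.  12.6  7.  -1.6 -0.5  1.1] ahead 0.0874 lat(tool x) -0.0012 dock mm [16.  -1.2] tcp dock [-71.4   1.4] head rel -2.57
```

```bash

python3 -m jog '{"deltas":[{"travel":[0,-0.2,0],"spin":0},{"travel":[0,-0.4,0],"spin":0},{"travel":[0,-0.4,0],"spin":0},{"travel":[0,-0.4,0],"spin":0}]}'| grep -E "clock|tcp|force"
python3 gate.py
```

```text
clock: 28.98
tcp_pos: [0.5494, -0.1184, -0.0045]
contact_force: [-1.7, 4.6, 1.3]
grip_force: 2.7
scene 584 far [  0.2 -80.4] gate -0.002
side 636 far [  2.1 -84.5] gate -0.025
```

Against the end stop (force rose, no motion). Back off and clear away.

```bash

python3 -m jog '{"deltas":[{"travel":[0,0.5,0],"spin":0},{"travel":[0,1.5,0],"spin":0},{"travel":[0,3,0],"spin":0},{"travel":[0,5,-1],"spin":0},{"travel":[0,6,-4],"spin":0},{"travel":[0,7,-8],"spin":0},{"travel":[0,8,-10],"spin":0},{"travel":[0,8,-10],"spin":0},{"travel":[0,8,-10],"spin":0},{"travel":[0,8,-10],"spin":0}]}'| grep -E "clock|tcp|force"
python3 gate.py;python3 st.py .5641 -.2044
```

```text
clock: 29.92
tcp_pos: [0.5369, -0.0435, 0.0948]
contact_force: [-0.5, 0.9, -0.4]
grip_force: 0.0
scene 542 far [ -1.1 -83.5] gate 0.013
side 630 far [  2.1 -84.6] gate -0.025
foot [ 0.5641 -0.2044] [ 0.  15.6  7.  -1.6 -0.5  1.1] ahead 0.1631 lat(tool x) -0.0026 dock mm [16.  -1.2] tcp dock [-147.     3.7] head rel -2.64
```

```bash
python3 -c "
from plant import ctrl; print(ctrl.sign_off())"
```

```text
the job is handed in; nothing more can be done
None
```

The job is handed in at about 30 s. The cylinder stands in the bay at about dock x = 16 mm, 1 mm off the middle line. It was pressed against the buffer with an estimated 10 N (14 N push less about 4 N sliding drag). The gate is shut at about 0 rad and the robot is clear. No verdict came back on hand-in, and I didn't recheck the bottles and dishes, though the arm's path kept well away from them.

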